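Refill a spring magazine with terminal-box covers

TASK

Load the two green terminal-box covers, crown up, into the empty spring magazine, one after the other: push each one down against the spring until both brass catches snap out over its rim, so that it stays down by itself. Then swing the clear guard flap fully shut over them, and leave the other things on the bench where they are.

Things in the scene. Friction and masses are not known exactly. Their poses are not given: they have to be found in the camera images.
- cover_a: Green cast motor terminal-box cover, 0.15 to 0.31 kg: rim 76 (x) by 120 (y) mm, 8 mm thick; on it a straight-sided crown 56 (x) by 96 (y) mm, 22 mm higher (30 mm overall), with a bare metal field on top. Grasp across the crown's 56 mm. Lies loose on the bench, crown up, in the right half (y negative). Origin: centre of the underside; z up; its two ends are alike.
- cover_b: A second cover just like cover_a. They may be loaded in either order and either end first. The two covers, the impeller and the bearing swap places from start to start.
- magazine: Spring magazine fixed to the bench: base 150 (x) by 250 (y) mm, four upright steel corner angles round a column 82 (x) by 126 (y) mm, 3 mm wider than a cover on every side. Origin: centre of the underside, on the column's axis; z up. The long sides (facing x) are open for their middle 90 mm, so fingers on a crown can go down there. A spring catch in a blue housing at each end (y).
- mouth (a point): Point on the column's axis, 149 mm above the bench. The corner angles rise to 150 mm and end in outward flares up to 159 mm. Let go, a first cover rests on the catches' slopes, underside 125 to 133 mm above the bench; a second rests on the latched first, underside at 137 mm. Heights here are above the bench.
- catch_line (a point): Point on the column's axis at the height of the catches' flat undersides, 115 mm above the bench. A latched cover has its rim top here: underside at 107 mm, crown top at 137 mm. Press each cover down to there and 3 to 4 mm more, near its middle so that it stays level, then let go. Latching the second pushes the first 30 mm deeper.
- follower (a joint): Orange spring platform under the covers, 74 by 110 mm: how far it is pressed down, m. 0 empty (top 125 mm above the bench), 0.018 with one cover latched, 0.048 with two, 0.058 hard stop. Its spring gives 9 N at 0, rising 2.5 N per 10 mm; less the weights and with the catches, latching takes about 7 to 13 N for the first cover and 12 to 19 N for the second.
- catch_left (a joint): Brass spring catch at the magazine's +y end, 40 mm wide, m: 0 standing out (nose reaches 9 mm into the column), about 0.006 while a rim passes. A rim pushes back its steep upper slope (spring 1 to 3 N); its flat underside holds the rim down.
- catch_right (a joint): The same catch at the -y end.
- guard (a joint): Clear guard flap, 100 mm wide (x), yellow strip at the free edge, hinged at the magazine's +y end. Angle, rad: 0 shut (level over the column, upper face 170 mm above the bench), pi/2 upright; starts open at 1.7 to 2.0. Stiff hinge: stays where left, about 2 N on its outer half moves it. Swing it over towards the magazine's -y, then press down. It cannot shut over a cover standing proud.
- guard_hinge (a point): Middle of the guard's hinge axis, which runs along the magazine's x, 97 mm along +y from the column's axis and 168 mm above the bench.
- guard_edge (a point): Middle of the yellow strip on the guard's free edge, 187 mm from the hinge axis, halfway through its thickness (strip 16 mm long by 7 mm thick; the clear plate is 4 mm thick).
- impeller: Small brass pump impeller, 68 mm across, 30 mm high, lying on the bench; not part of the job. Origin: centre of the underside.
- bearing: Steel ball bearing, 72 mm across, 21 mm high, lying on the bench; not part of the job. Origin: centre of the underside.
- spray_bottle: Blue bottle with a red cap, 72 mm across, 200 mm high, standing behind the magazine; not part of the job. Origin: centre of the underside.
- mug: White mug, 80 mm across, 95 mm high, with a handle, standing to the left of the magazine; not part of the job. Origin: centre of the underside.
- spanner: Steel spanner 200 mm long lying behind the magazine; not part of the job. Origin: middle of its underside.
Mind the look-alikes: they are no part of the job. Leave any orange or purple look-alike of the cover_a alone.

How it is judged (in metres and radians):
On the way, in this order (a step that is already met when the one before it is completed fails the run):
1. a first cover is pressed down and caught by both catches (((z of cover_a in the frame of magazine between 0.04 and 0.11 m and horizontal distance between cover_a and magazine below 0.009 m and angle between cover_a's own z axis and vertical below 0.09 rad) or (z of cover_b in the frame of magazine between 0.04 and 0.11 m and horizontal distance between cover_b and magazine below 0.009 m and angle between cover_b's own z axis and vertical below 0.09 rad)) and value of joint each of catch_left, catch_right below 0.0025 m), for 0.2 s.
2. both covers are down in the magazine, the upper one caught by both catches (z of cover_a in the frame of magazine between 0.04 and 0.11 m and horizontal distance between each of cover_a, cover_b and magazine below 0.009 m and angle between each of cover_a, cover_b's own z axis and vertical below 0.09 rad and z of cover_b in the frame of magazine between 0.04 and 0.11 m and value of joint each of catch_left, catch_right below 0.0025 m), for 0.2 s.
At the end, for the whole second after the job is handed in: Both covers lie level and crown up in the column (undersides 40 to 110 mm above the bench, within 9 mm of its axis, tilt under 0.09 rad), at rest, held down by both catches, which stand out again (under 2.5 mm from their stops), and the guard flap is shut (under 0.05 rad) (all of step 2 and linear speed of each of cover_a, cover_b below 0.02 m/s and value of joint guard below 0.05 rad); the robot touches nothing.
It fails at once if the impeller is knocked or shifted by more than 40 mm (distance of impeller from where it was at the start of the episode above 0.04 m).
It fails at once if the bearing is knocked or shifted by more than 40 mm (distance of bearing from where it was at the start of the episode above 0.04 m).
It fails at once if the spray bottle is knocked or shifted by more than 40 mm (distance of spray_bottle from where it was at the start of the episode above 0.04 m).
It fails at once if the mug is knocked or shifted by more than 40 mm (distance of mug from where it was at the start of the episode above 0.04 m).
It fails at once if the spanner is knocked or shifted by more than 40 mm (distance of spanner from where it was at the start of the episode above 0.04 m).
It also fails if it takes over 72 s, if anything falls off the work surface, if the arm or the gripper's body presses on something with over 40 N, if the wrist force passes 120 N, or if a joint passes its speed limit or range.

ROBOT

A 6-joint arm with a two-finger parallel gripper is mounted at the origin on the work surface. World frame = base frame: x ahead of the robot, y to its left, z up, the work surface at z = 0. Lengths are in mm, angles in degrees, forces in N, time in s.
With the tool pointing down it reaches from about 350 to 850 mm from the base axis. Payload 8.1 kg.
Tool frame: the origin (TCP) lies at the centre of the arm's flange, where the gripper is bolted on; the fingertips stand 173 mm ahead of it and the grasp point (between the pads) lies 155 mm ahead of it; z points along the fingers, y is the line along which they close (so a half turn about z gives the same grasp; the last joint's range is limited). The gripper opens to 85 mm and grips with 20 to 120 N. Pads are 22 mm wide; open, the fingers measure 114 mm over their backs; the gripper's body (76 mm by 85 mm) begins 54 mm behind the grasp point. The pads swing forward as they close: fully open they stand 13 mm farther back than shut.
Start: joints at [58.476, 7.471, 85.268, -0, 87.261, -4.893], TCP at [268.927, 536.363, 404.692] pointing down, gripper open.
Joint ranges: [-169.43, 169.43], [-51.17, 129.36], [1.28, 143.12], [-76.62, 256.62], [0, 156.53], [-152.29, 152.29]. Speed limits (degrees/s): [136.94, 136.94, 159.86, 180, 180, 180].

INTERFACE

Orientations are given as [roll, pitch, yaw] about the fixed x, y, z axes, in that order (R = Rz(yaw) Ry(pitch) Rx(roll)).
In Python, from bench import * gives the robot as it stands.
- The arm moves only by the shell command python3 -m jog 'ROWS' [FORCE]. ROWS is text: rows parted by semicolons, each of 7 numbers parted by spaces: the shift along the tool's x, y, z scaled (see below), then the turn, a rotation vector about the tool's x, y, z scaled (see below), then the closure, from -1 (fully open) to 1 (shut). In form: tx ty tz wx wy wz hand; .... A call has 1 to 5 rows; each row shifts and turns the commanded pose from where the row before left it, along the tool's axes as they then stand; what a row does not reach is not made up. The controller multiplies each number of a shift by 0.1 m and each number of a turn by 60 degrees. A row lasts 1/8 s, in which the tool goes at most 62.5 mm and 10.7 degrees, less where a joint would pass 70% of its speed; a pose out of reach is approached as far as the arm can. A call with a number of a shift or a turn outside -1 to 1 is refused whole. A call with a gripper value outside its range is refused whole. The fingers move at their own pace and stop on an object; FORCE is the grip in N (left out, the last holds). Time passes only in rows, so rows that do not move let the fingers close. It gives the time, the measured TCP pose, the force, the opening and the grip force at its end, in the units of the state.
- sense(): the state, without advancing time (a new reading comes with each control period).
- snapshot(name): name is "scene" or "top" or "wrist"; returns a dict with "img" (420x560x3 uint8, red, green, blue), "fx", "fy", "cx", "cy" (pixels), "extrinsics" (4x4, takes a point from camera to world coordinates). Camera axes: x right, y down, z forward; pixel columns grow to the right and rows downward; lengths in mm; the calibration is good to about 2 mm. A picture is of the moment at which its call begins. There is no depth.
- hand_in(): hands the job in; it is judged then, once.
The state is a dict: "time": time; "joint_pos": joint angles; "qd": joint speeds; "joint_efforts": joint torques, N m; "tool_pos": TCP position; "tcp_rot": TCP orientation; "ft_force": force on the tool from outside, world axes, zero at the start; "wrist_torque": the same for the moment, N m; "finger_gap": finger opening in mm; "grip_force": force on a finger pad.
Only numpy, scipy, OpenCV 4.12 (cv2) and the standard library are available. Lean on these libraries where they do the work, as an engineer would, in place of code of your own. Each camera call takes 0.05 s, during which the arm holds its last target. There are 200 camera calls.

## Working session

There is one attempt and no reset: what is moved stays moved. The work goes in short steps, Python scripts to look and compute and a shell command to move; the robot and the scene stay as the last step left them, time stands still between calls to the robot, and variables do not carry over. Pictures are saved under pics/ and viewed, at most 10 in all, crops included, and the job is handed in when it is done.

```bash
mkdir -p pics; ls; python3 - <<'E'
from bench import *
import cv2,numpy as np
np.set_printoptions(precision=2,suppress=True)
for n in("scene","top"):
    s=snapshot(n); cv2.imwrite(f"pics/{n}0.png",s["img"][:,:,::-1]); np.savez(f"{n}0.npz",**s)
    print(n,s["fx"],s["cx"],s["cy"]); print(s["extrinsics"])
print(sense())
E
```

```text
pics
scene 431.23709929875025 277.85894213232314 214.98527518483135
[[  -0.8     0.39   -0.45 1139.02]
 [   0.6     0.54   -0.59  837.54]
 [   0.01   -0.74   -0.67  992.94]
 [   0.      0.      0.      1.  ]]
top 402.005225080792 276.30058000603407 212.2428629385014
[[   0.02   -1.      0.08  435.16]
 [  -1.     -0.02    0.01   47.87]
 [  -0.01   -0.08   -1.   1328.18]
 [   0.      0.      0.      1.  ]]
{'time': 0.1, 'joint_pos': array([58.48,  7.51, 85.32,  0.  , 87.26, -4.89]), 'qd': array([-0.  , -0.05, -0.14, -0.08, -0.07, -0.02]), 'joint_efforts': array([  0.  , -57.1 , -50.19,  -0.  ,   0.01,   0.  ]), 'tool_pos': array([268.8 , 536.18, 403.74]), 'tcp_rot': array([-179.9 ,   -0.01,  153.37]), 'ft_force': array([ 0.28, -0.7 , -0.56]), 'wrist_torque': array([ 0.04, -0.02,  0.03]), 'grip_force': 0.0, 'finger_gap': 85.31996555888169}
```

View pics/top0.png

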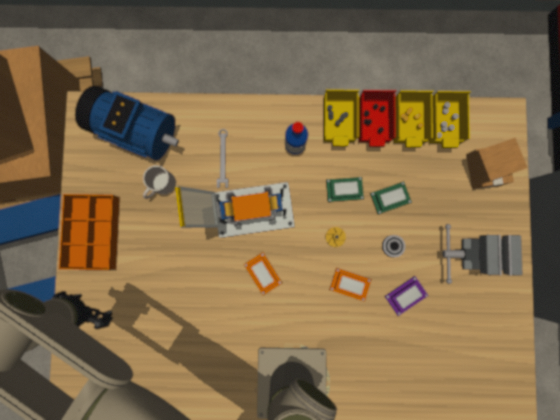

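View pics/scene0.png

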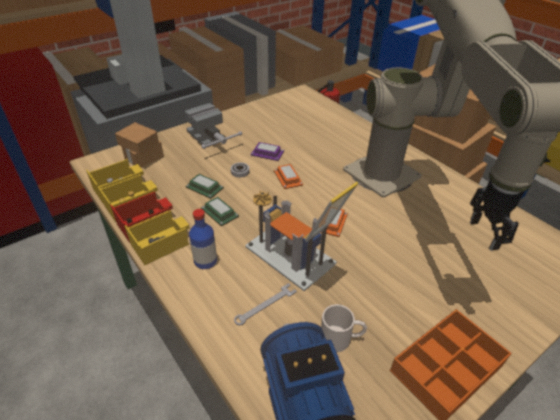

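```bash
cat > h.py <<'E'
from bench import *
import cv2,numpy as np
np.set_printoptions(precision=2,suppress=True)
def ray(s,u,v):
    E=s["extrinsics"]; return E[:3,3],E[:3,:3]@np.array([(u-s["cx"])/s["fx"],(v-s["cy"])/s["fy"],1])
def at(s,u,v,z):
    o,d=ray(s,u,v); return (o+d*(z-o[2])/d[2])[:2]
def proj(s,p):
    E=s["extrinsics"]; c=E[:3,:3].T@(np.array(p,float)-E[:3,3]); return s["fx"]*c[0]/c[2]+s["cx"],s["fy"]*c[1]/c[2]+s["cy"]
E
python3 - <<'E'
from h import *
s=dict(np.load("top0.npz")); im=s["img"][:,:,::-1].copy()
hsv=cv2.cvtColor(im,cv2.COLOR_BGR2HSV)
m=cv2.inRange(hsv,(60,70,20),(95,255,200)); m[:150]=0
for c in cv2.findContours(m,0,2)[0]:
    if cv2.contourArea(c)<150: continue
    r=cv2.minAreaRect(c); P=np.array([at(s,*p,6) for p in cv2.boxPoints(r)])
    e=[P[1]-P[0],P[2]-P[1]]; l=max(e,key=np.linalg.norm)
    print(r[0],"centre",P.mean(0),"edges",[np.linalg.norm(x) for x in e],"long axis deg",np.degrees(np.arctan2(l[1],l[0]))%180)
for c,n in (((170,165),'m'),((320,160),'c')):
    x,y=c; w,h=(150,100) ; cr=cv2.resize(im[y:y+h,x:x+w],None,fx=5,fy=5,interpolation=cv2.INTER_CUBIC); cv2.imwrite(f"pics/crop_{n}.png",cr)
E
```

```text
(390.35296630859375, 197.5882568359375) centre [ 599.78 -318.47] edges [np.float64(112.54941115192035), np.float64(66.66434952010073)] long axis deg 110.67166023320299
(344.27056884765625, 189.0176544189453) centre [ 625.73 -166.21] edges [np.float64(111.78318535511559), np.float64(66.29241618484433)] long axis deg 95.41482416586443
```

View pics/crop_m.png

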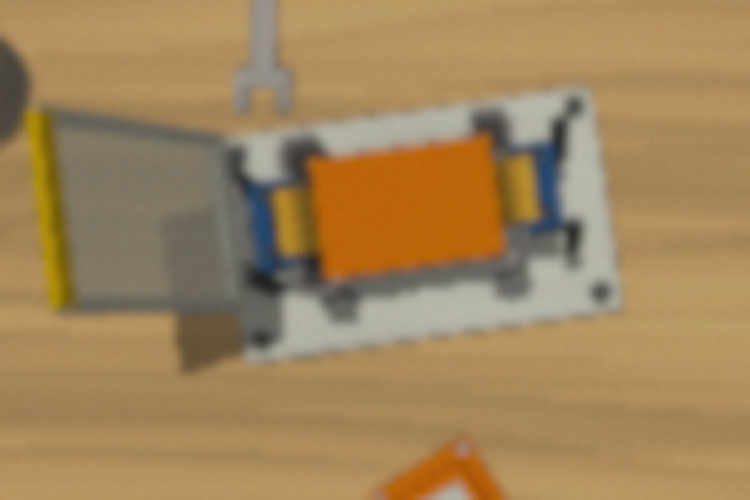

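View pics/crop_c.png

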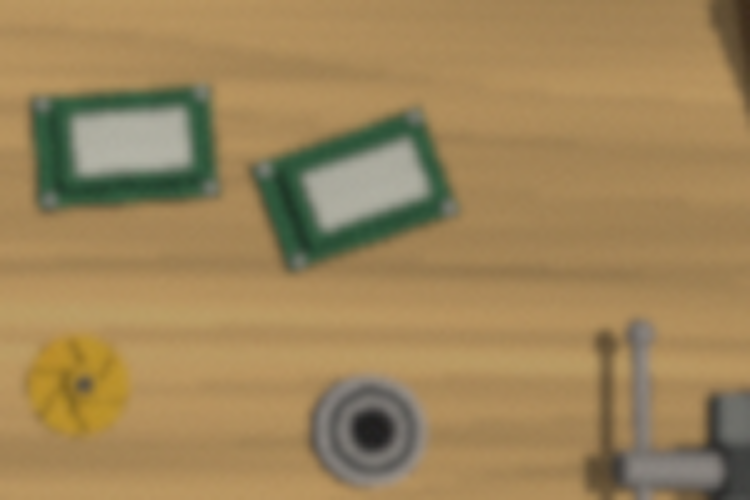

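```bash
cat >> h.py <<'E'
def plan(x,y,z,yaw,n=None,step=50.):
    """print n equal rows: tool shift/turn taking the tool from the sensed pose to the target; yaw of each row tracked"""
    t=sense(); p=t["tool_pos"]; y0=t["tcp_rot"][2]; d=np.array([x,y,z])-p; dy=(yaw-y0+180)%360-180
    n=n or int(max(np.ceil(np.linalg.norm(d)/step),np.ceil(abs(dy)/9),1)); out=[]
    for i in range(n):
        a=np.radians(y0+dy*i/n); c,s=np.cos(a),np.sin(a)
        v=np.array([c*d[0]+s*d[1], s*d[0]-c*d[1], -d[2]])/n/100
        out.append("%.3f %.3f %.3f 0 0 %.3f"%(*v,-dy/n/60))
    print("time",t["time"],"at",p,t["tcp_rot"],"F",t["ft_force"],"gap %.1f grip %.1f"%(t["finger_gap"],t["grip_force"])); print("\n".join(out))
E
python3 - <<'E'
from h import *
s=dict(np.load("top0.npz"))
def q(P,z):
    P=np.array([at(s,170+a/5-.4,165+b/5-.4,z) for a,b in P]); l=P[0]-P[1]+P[3]-P[2]
    print(z,P.mean(0),"long deg",np.degrees(np.arctan2(l[1],l[0])),np.linalg.norm(l)/2,np.linalg.norm(P[0]-P[3])); 
q([(308,158),(490,136),(505,255),(322,278)],125)
for z in(0,10): q([(220,140),(590,88),(622,310),(245,360)],z)
plan(360,200,420,153,step=55)
E
```

```text
125 [552.45 133.57] long deg 98.05660766272024 110.6048395104633 73.06336027307093
0 [553.19 133.56] long deg 98.80762576102889 250.0967846891247 147.5220081335806
10 [552.31 132.92] long deg 98.80762576102887 248.21378088783652 146.41130012334176
time 0.1 at [268.8  536.18 403.74] [-179.9    -0.01  153.37] F [ 0.28 -0.7  -0.56] gap 85.3 grip 0.0
-0.332 -0.371 -0.023 0 0 0.001
-0.332 -0.371 -0.023 0 0 0.001
-0.332 -0.370 -0.023 0 0 0.001
-0.333 -0.370 -0.023 0 0 0.001
-0.333 -0.370 -0.023 0 0 0.001
-0.333 -0.369 -0.023 0 0 0.001
-0.334 -0.369 -0.023 0 0 0.001
```

```bash
python3 -m jog '-0.33 -0.37 -0.02 0 0 0.1 -1;-0.33 -0.37 -0.02 0 0 0 -1;-0.33 -0.37 -0.02 0 0 0 -1;-0.33 -0.37 -0.02 0 0 0 -1;-0.33 -0.37 -0.02 0 0 0 -1'; python3 - <<'E'
from h import *
plan(420,0,420,110,step=55); print(sense()["joint_pos"])
E
```

```text
time: 0.72
tool_pos: [313.1, 291.1, 414.3]
tcp_rot: [-180.0, -0.0, 147.4]
ft_force: [0.2, 0.6, 0.5]
finger_gap: 85.6
grip_force: 0.0
time 0.725 at [313.06 291.11 414.34] [-179.97   -0.    147.39] F [0.15 0.59 0.51] gap 85.6 grip 0.0
-0.412 -0.313 -0.009 0 0 0.104
-0.443 -0.266 -0.009 0 0 0.104
-0.469 -0.216 -0.009 0 0 0.104
-0.490 -0.164 -0.009 0 0 0.104
-0.505 -0.110 -0.009 0 0 0.104
-0.514 -0.055 -0.009 0 0 0.104
[ 36.05 -20.5  110.14  -0.01  90.39 -21.34]
```

```bash
python3 -m jog '-0.41 -0.31 0 0 0 0.104 -1;-0.44 -0.27 0 0 0 0.104 -1;-0.47 -0.22 0 0 0 0.104 -1;-0.49 -0.16 0 0 0 0.104 -1;-0.5 -0.11 0 0 0 0.104 -1'; python3 - <<'E'
from h import *
plan(626,-150,400,95.4,step=55)
E
```

```text
time: 1.35
tool_pos: [401.6, 48.9, 414.5]
tcp_rot: [180.0, -0.0, 116.0]
ft_force: [1.0, 0.6, 0.2]
finger_gap: 85.4
grip_force: 0.0
time 1.35 at [401.63  48.95 414.52] [179.99  -0.   115.96] F [0.99 0.56 0.2 ] gap 85.4 grip 0.0
-0.462 0.191 0.024 0 0 0.057
-0.450 0.218 0.024 0 0 0.057
-0.436 0.245 0.024 0 0 0.057
-0.420 0.270 0.024 0 0 0.057
-0.403 0.295 0.024 0 0 0.057
-0.385 0.319 0.024 0 0 0.057
```

```bash
python3 -m jog '-0.46 0.19 0 0 0 0.057 -1;-0.45 0.22 0 0 0 0.057 -1;-0.44 0.24 0 0 0 0.057 -1;-0.42 0.27 0 0 0 0.057 -1;-0.4 0.3 0 0 0 0.057 -1'; python3 -m jog '-0.39 0.32 0 0 0 0.057 -1;0 0 0 0 0 0 -1'; python3 - <<'E'
from h import *
s=snapshot("wrist"); np.savez("w1.npz",**s); im=s["img"][:,:,::-1].copy(); cv2.imwrite("pics/w1.png",im)
print(s["fx"],s["extrinsics"]); 
hsv=cv2.cvtColor(im,cv2.COLOR_BGR2HSV); m=cv2.inRange(hsv,(60,70,20),(95,255,200))
for c in cv2.findContours(m,0,2)[0]:
    if cv2.contourArea(c)<300: continue
    r=cv2.minAreaRect(c); P=np.array([at(s,*p,8) for p in cv2.boxPoints(r)])
    e=[P[1]-P[0],P[2]-P[1]]; l=max(e,key=np.linalg.norm)
    print(r,"centre",P.mean(0),[np.linalg.norm(x) for x in e],np.degrees(np.arctan2(l[1],l[0]))%180)
plan(626,-166,250,95.4,step=55)
E
```

```text
time: 1.98
tool_pos: [590.2, -115.7, 414.1]
tcp_rot: [-180.0, -0.0, 98.9]
ft_force: [-0.2, 0.6, 0.9]
finger_gap: 85.6
grip_force: 0.0
time: 2.22
tool_pos: [628.2, -150.2, 411.3]
tcp_rot: [-179.8, -0.1, 95.5]
ft_force: [-1.2, 0.1, 0.6]
finger_gap: 85.4
grip_force: 0.0
328.29809529246836 [[  1.     0.09   0.03 620.41]
 [  0.09  -0.94  -0.32 -68.01]
 [ -0.     0.33  -0.95 380.84]
 [  0.     0.     0.     1.  ]]
((243.25086975097656, 293.2028503417969), (86.20147705078125, 57.507423400878906), 72.6459732055664) centre [ 600.36 -321.47] [np.float64(74.28395257922676), np.float64(128.08849446751765)] 110.38073521603981
((292.4151306152344, 214.03054809570312), (31.820756912231445, 65.29745483398438), 40.46222686767578) centre [ 651.52 -202.71] [np.float64(80.4156392659227), np.float64(38.74793975051997)] 56.60986334392544
time 2.275 at [ 627.39 -148.95  412.26] [-179.8    -0.09   95.57] F [-0.08 -0.07 -0.78] gap 85.7 grip 0.0
-0.056 -0.010 0.541 0 0 0.001
-0.056 -0.010 0.541 0 0 0.001
-0.056 -0.010 0.541 0 0 0.001
```

View pics/w1.png

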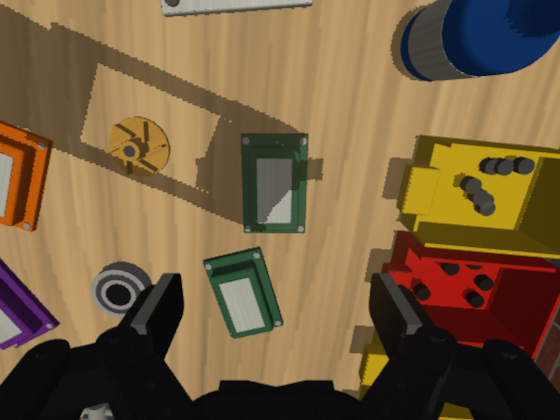

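```bash
python3 - <<'E'
from h import *
s=dict(np.load("w1.npz"))
def q(P):
    P=np.array([at(s,*p,8) for p in P]); l=P[0]-P[3]+P[1]-P[2]
    print(P.mean(0),np.degrees(np.arctan2(l[1],l[0])),np.linalg.norm(l)/2,np.linalg.norm(P[0]-P[1]),np.linalg.norm(P[3]-P[2]))
q([(242,133.5),(307.5,134),(305,233),(243,232.5)])
q([(204,261),(260,248),(283,325),(233.5,338)])
for y in(-166,): plan(626,y,250,95.4,step=60)
E
```

```text
[ 626.91 -168.6 ] 94.9360013235204 119.79831405289595 72.99934413267017 76.45442143289864
[ 602.84 -320.48] 110.19299202562277 122.1106050487828 73.8925952161224 72.13048457058645
time 2.275 at [ 627.39 -148.95  412.26] [-179.8    -0.09   95.57] F [-0.08 -0.07 -0.78] gap 85.7 grip 0.0
-0.056 -0.010 0.541 0 0 0.001
-0.056 -0.010 0.541 0 0 0.001
-0.056 -0.010 0.541 0 0 0.001
```

```bash
python3 -m jog '-0.04 0 0.5 0 0 0 -1;-0.04 0 0.5 0 0 0 -1;-0.04 0 0.5 0 0 0 -1;-0.04 0 0.4 0 0 0 -1;-0.03 0 0.2 0 0 0 -1'; python3 -m jog '0 0 0 0 0 0 -1'; python3 - <<'E'
from h import *
plan(626.5,-168,181,95,n=1)
E
```

```text
time: 2.9
tool_pos: [627.3, -165.7, 202.4]
tcp_rot: [-179.8, -0.1, 95.7]
ft_force: [-0.3, -0.3, 0.0]
finger_gap: 85.4
grip_force: 0.0
time: 3.02
tool_pos: [628.0, -166.2, 203.8]
tcp_rot: [-179.9, -0.1, 95.7]
ft_force: [-0.6, 0.6, 0.3]
finger_gap: 85.5
grip_force: 0.0
time 3.025 at [ 628.04 -166.22  203.82] [-179.87   -0.06   95.67] F [-0.64  0.64  0.34] gap 85.5 grip 0.0
-0.016 -0.017 0.228 0 0 0.011
```

```bash
python3 -m jog '-0.02 -0.015 0.23 0 0 0.01 -1;0 0 0 0 0 0 0.1;0 0 0 0 0 0 1;0 0 0 0 0 0 1;0 0 0 0 0 0 1' 80; python3 -m jog '0 0 0 0 0 0 1;0 0 0 0 0 0 1;0 0 0 0 0 0 1'; python3 - <<'E'
from h import *
plan(626.5,-168,181,95,n=1)
s=snapshot("wrist"); cv2.imwrite("pics/w2.png",s["img"][:,:,::-1])
E
```

```text
time: 3.65
tool_pos: [628.6, -169.1, 184.4]
tcp_rot: [179.8, 0.1, 95.1]
ft_force: [0.2, 1.4, 7.4]
finger_gap: 54.3
grip_force: 87.6
time: 4.03
tool_pos: [628.6, -169.1, 184.4]
tcp_rot: [179.8, 0.1, 95.1]
ft_force: [-0.3, 0.5, 6.9]
finger_gap: 54.1
grip_force: 87.6
time 4.025 at [ 628.65 -169.11  184.38] [179.81   0.08  95.07] F [-0.34  0.48  6.88] gap 54.1 grip 87.6
0.013 -0.020 0.034 0 0 0.001
```

View pics/w2.png

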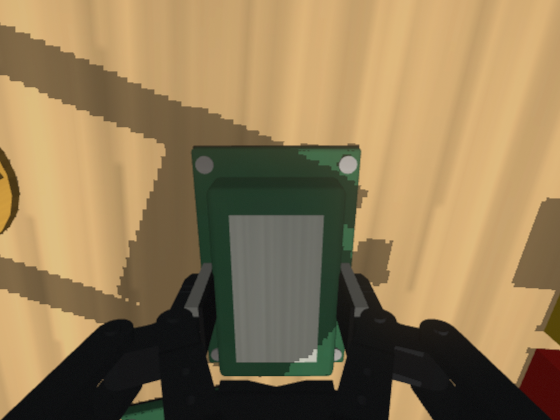

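```bash
python3 -m jog '0 0 -0.4 0 0 0 1;0 0 -0.5 0 0 0 1;0 0 -0.5 0 0 0 1;0 0 -0.5 0 0 0 1;0 0 -0.2 0 0 0 1' 90; python3 - <<'E'
from h import *
t=sense()
s=snapshot("wrist"); cv2.imwrite("pics/w3.png",s["img"][:,:,::-1]); np.savez("w3.npz",**s)
P=t["tool_pos"]; a=np.radians(t["tcp_rot"][2]); ux=np.array([np.cos(a),np.sin(a)]); uy=np.array([np.sin(a),-np.cos(a)])
zt=P[2]-184.4+8
for uv in((193,148),(359,148),(204,165),(348,165),(209,355),(343,355)):
    g=at(s,*uv,zt)-P[:2]; print(uv,"tool x,y",g@ux,g@uy)
plan(556,120,395,98.6,step=58)
E
```

```text
time: 4.7
tool_pos: [628.1, -169.0, 396.6]
tcp_rot: [179.7, 0.2, 95.1]
ft_force: [1.1, 0.2, -2.7]
finger_gap: 53.8
grip_force: 97.3
(193, 148) tool x,y 59.81386850986617 -35.16236645015072
(359, 148) tool x,y 59.701913104665714 38.154657847613464
(204, 165) tool x,y 52.21435264939587 -30.869952385730144
(348, 165) tool x,y 52.09182636793154 33.82743630735584
(209, 355) tool x,y -54.69617418522373 -35.83981496989564
(343, 355) tool x,y -55.22278409371875 38.74437518873053
time 4.75 at [ 628.27 -169.09  397.61] [179.61   0.18  95.06] F [ 0.24 -0.41  0.48] gap 53.9 grip 97.3
0.491 -0.077 0.004 0 0 -0.010
0.491 -0.072 0.004 0 0 -0.010
0.492 -0.067 0.004 0 0 -0.010
0.493 -0.062 0.004 0 0 -0.010
0.493 -0.057 0.004 0 0 -0.010
0.494 -0.052 0.004 0 0 -0.010
```

```bash
python3 -m jog '0.49 -0.08 0 0 0 -0.01 1;0.49 -0.07 0 0 0 -0.01 1;0.49 -0.07 0 0 0 -0.01 1;0.49 -0.06 0 0 0 -0.01 1;0.3 -0.04 0 0 0 -0.02 1'; python3 -m jog '0 0 0 0 0 0 1'; python3 - <<'E'
from h import *
s=snapshot("wrist"); cv2.imwrite("pics/w4.png",s["img"][:,:,::-1]); np.savez("w4.npz",**s)
cv2.imwrite("pics/w4c.png",cv2.resize(s["img"][:240,80:480,::-1],None,fx=2,fy=2,interpolation=cv2.INTER_CUBIC))
plan(552.5,133.4,395,98.6,step=58)
E
```

```text
time: 5.38
tool_pos: [570.3, 54.5, 388.9]
tcp_rot: [-179.8, -0.1, 98.8]
ft_force: [1.1, -0.7, -2.3]
finger_gap: 53.9
grip_force: 97.2
time: 5.5
tool_pos: [570.5, 54.5, 389.2]
tcp_rot: [-179.8, -0.1, 98.8]
ft_force: [0.1, -0.5, -2.3]
finger_gap: 53.8
grip_force: 97.2
time 5.55 at [570.89  53.22 389.49] [-179.83   -0.01   98.76] F [-0.29 -1.22 -2.13] gap 54.1 grip 97.2
0.410 -0.030 -0.028 0 0 0.001
0.410 -0.030 -0.028 0 0 0.001
```

View pics/w4c.png

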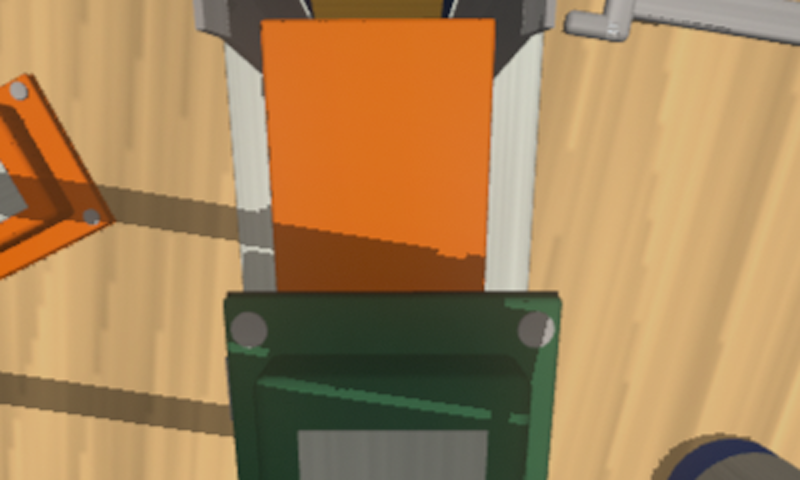

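```bash
python3 - <<'E'
from h import *
s=dict(np.load("w4.npz")); t=sense(); P0=t["tool_pos"]
A,B,C,D=[at(s,80+a/2-.25,b/2-.25,125) for a,b in((262,21),(495,18),(275,292),(486,292))]
l=(A-C)/np.linalg.norm(A-C)+(B-D)/np.linalg.norm(B-D); print("edges deg",[np.degrees(np.arctan2(*(v[::-1]))) for v in (A-C,B-D)], "width",np.linalg.norm(A-B))
w=B-A; print("cross dir+90",np.degrees(np.arctan2(w[1],w[0]))+90)
l/=np.linalg.norm(l); print("follower centre",(A+B)/2-55*l)
zt=P0[2]-184.4+8
E,F=[at(s,80+a/2-.25,b/2-.25,zt) for a,b in((228,293),(559,293))]
w=F-E; n=np.array([-w[1],w[0]])/np.linalg.norm(w); print("cover yaw",np.degrees(np.arctan2(w[1],w[0]))+90,"centre",(E+F)/2-60*n,"tcp",P0,np.linalg.norm(w))
E
```

```text
edges deg [np.float64(98.25121597750905), np.float64(99.57936247499649)] width 72.63123488547292
cross dir+90 99.43277297588628
follower centre [553.67 130.74]
cover yaw 98.83976458945119 centre [570.12  55.65] tcp [570.89  53.22 389.49] 72.9287534798925
```

```bash
python3 -m jog '0.4 -0.04 0 0 0 0 1;0.38 -0.03 0.1 0 0 0 1;0 0 0.2 0 0 0 1;0 0 0 0 0 0 1' ; python3 - <<'E'
from h import *
plan(553.5,130,352,98.8,n=1)
s=snapshot("wrist"); cv2.imwrite("pics/w5.png",s["img"][:,:,::-1]); np.savez("w5.npz",**s)
s=snapshot("top"); np.savez("t5.npz",**s)
s=snapshot("scene"); np.savez("s5.npz",**s); a,b=map(int,proj(s,(553,132,150)))
cv2.imwrite("pics/s5.png",cv2.resize(s["img"][b-60:b+60,a-80:a+80,::-1],None,fx=5,fy=5,interpolation=cv2.INTER_CUBIC))
E
```

```text
time: 6.05
tool_pos: [552.2, 127.3, 358.3]
tcp_rot: [-179.7, 0.0, 98.6]
ft_force: [0.2, -0.0, -2.3]
finger_gap: 54.0
grip_force: 97.1
time 6.05 at [552.22 127.33 358.34] [-179.68    0.03   98.61] F [ 0.22 -0.02 -2.32] gap 54.0 grip 97.1
0.024 0.017 0.063 0 0 -0.003
```

View pics/w5.png

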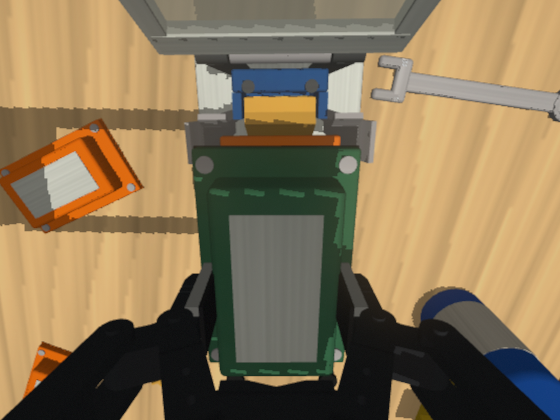

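```bash
python3 - <<'E'
from h import *
s=dict(np.load("w5.npz")); P0=np.array([552.2,127.3,358.3]); a=np.radians(98.7); u=np.array([np.cos(a),np.sin(a)]); v=np.array([np.sin(a),-np.cos(a)])
def m(n,L,R,z):
    A,B=at(s,*L,z)-P0[:2],at(s,*R,z)-P0[:2]; c=(A+B)/2; print(n,"lat %.1f along %.1f width %.1f"%(c@v,c@u,np.linalg.norm(A-B)))
m("cover",(193,148),(359,148),P0[2]-184.4+8)
m("flare outer",(187,123),(374.5,122),159)
m("flare bottom",(187,160),(373,160),159)
m("follower edge",(221,137),(340.5,137),125)
m("blue housing back",(232,69),(327,69),140)
for z in(115,125,135): m("brass edge",(244.5,97),(317.5,97),z)
E
```

```text
cover lat -0.6 along 60.1 width 73.4
flare outer lat 1.6 along 69.3 width 93.5
flare bottom lat 1.3 along 50.4 width 96.3
follower edge lat 2.0 along 58.0 width 72.7
blue housing back lat 1.1 along 95.2 width 50.1
brass edge lat 2.2 along 81.0 width 44.8
brass edge lat 2.1 along 81.1 width 42.7
brass edge lat 2.0 along 81.1 width 40.6
```

View pics/s5.png

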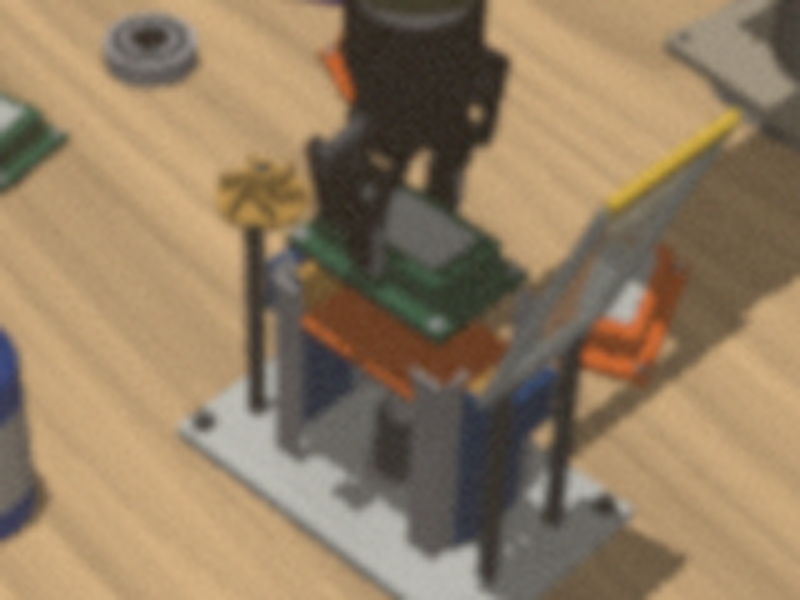

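```bash
python3 -m jog '0.03 0.024 0 0 0 0 1;0 0 0.1 0 0 0 1;0 0 0.1 0 0 0 1;0 0 0.1 0 0 0 1;0 0 0 0 0 0 1'; python3 - <<'E'
from h import *
plan(553.8,130.3,292,98.7,n=1); print(sense()["wrist_torque"])
E
```

```text
time: 6.82
tool_pos: [554.2, 131.7, 330.0]
tcp_rot: [-179.8, -0.0, 98.7]
ft_force: [-0.3, 0.4, -2.8]
finger_gap: 53.5
grip_force: 97.2
time 6.825 at [554.18 131.7  329.95] [-179.84   -0.     98.65] F [-0.32  0.42 -2.77] gap 53.5 grip 97.2
-0.013 -0.006 0.380 0 0 -0.001
[ 0.01 -0.01  0.01]
```

```bash
python3 -m jog '0 0 0.1 0 0 0 1;0 0 0.08 0 0 0 1;0 0 0 0 0 0 1'; python3 -m jog '0 0 0.08 0 0 0 1;0 0 0.06 0 0 0 1;0 0 0.04 0 0 0 1;0 0 0 0 0 0 1'; python3 - <<'E'
from h import *
plan(553.8,130.3,287.5,98.7,n=1); print(sense()["wrist_torque"])
E
```

```text
time: 7.2
tool_pos: [554.6, 131.7, 312.9]
tcp_rot: [-179.9, 0.0, 98.7]
ft_force: [-1.0, 0.7, -2.7]
finger_gap: 54.1
grip_force: 97.4
time: 7.7
tool_pos: [555.3, 131.9, 297.4]
tcp_rot: [179.9, 0.0, 98.7]
ft_force: [-2.4, -0.2, 7.9]
finger_gap: 53.8
grip_force: 98.5
time 7.7 at [555.28 131.88 297.41] [179.86   0.01  98.66] F [-2.36 -0.19  7.88] gap 53.8 grip 98.5
-0.013 -0.017 0.099 0 0 -0.001
[-0.11  0.57  0.21]
```

```bash
python3 -m jog '0 0 0.05 0 0 0 1;0 0 0.05 0 0 0 1;0 0 0 0 0 0 1;0 0 0 0 0 0 1'; python3 - <<'E'
from h import *
plan(553.8,130.3,287,98.7,n=1); print(sense()["wrist_torque"])
E
```

```text
time: 8.2
tool_pos: [555.3, 131.9, 287.4]
tcp_rot: [179.9, 0.0, 98.7]
ft_force: [-3.0, -1.2, 7.0]
finger_gap: 53.9
grip_force: 98.4
time 8.2 at [555.3  131.91 287.39] [179.86   0.    98.66] F [-2.97 -1.2   7.04] gap 53.9 grip 98.4
-0.014 -0.017 0.004 0 0 -0.001
[-0.14  0.6   0.17]
```

```bash
python3 -m jog '0 0 0.015 0 0 0 1;0 0 0 0 0 0 1;0 0 0 0 0 0 -1;0 0 0 0 0 0 -1;0 0 0 0 0 0 -1'; python3 -m jog '0 0 0 0 0 0 -1;0 0 -0.3 0 0 0 -1;0 0 -0.5 0 0 0 -1;0 0 -0.2 0 0 0 -1;0 0 0 0 0 0 -1';  python3 - <<'E'
from h import *
s=snapshot("wrist"); cv2.imwrite("pics/w6.png",s["img"][:,:,::-1]); np.savez("w6.npz",**s)
plan(605,-310,395,110.2,step=58)
E
```

```text
time: 8.82
tool_pos: [554.7, 131.8, 283.9]
tcp_rot: [-180.0, -0.0, 98.6]
ft_force: [-1.1, -0.3, -1.1]
finger_gap: 85.5
grip_force: 0.0
time: 9.45
tool_pos: [555.3, 131.8, 386.0]
tcp_rot: [179.8, 0.0, 98.6]
ft_force: [-0.1, 0.5, -0.7]
finger_gap: 85.3
grip_force: 0.0
time 9.5 at [554.79 131.75 383.86] [179.98   0.    98.65] F [-0.77 -1.19 -1.25] gap 85.7 grip 0.0
-0.555 -0.021 -0.014 0 0 -0.024
-0.555 -0.035 -0.014 0 0 -0.024
-0.554 -0.049 -0.014 0 0 -0.024
-0.552 -0.063 -0.014 0 0 -0.024
-0.550 -0.077 -0.014 0 0 -0.024
-0.548 -0.091 -0.014 0 0 -0.024
-0.546 -0.104 -0.014 0 0 -0.024
-0.543 -0.118 -0.014 0 0 -0.024
```

View pics/w6.png

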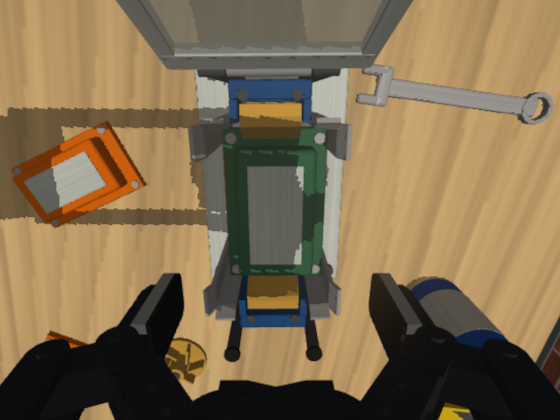

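```bash
python3 -m jog '-0.55 -0.02 0 0 0 -0.024 -1;-0.55 -0.035 0 0 0 -0.024 -1;-0.55 -0.05 0 0 0 -0.024 -1;-0.55 -0.06 0 0 0 -0.024 -1;-0.55 -0.08 0 0 0 -0.024 -1'; python3 -m jog '-0.55 -0.09 0 0 0 -0.024 -1;-0.5 -0.1 0 0 0 -0.024 -1;-0.3 -0.08 0 0 0 -0.024 -1;0 0 0 0 0 0 -1'; python3 - <<'E'
from h import *
s=dict(np.load("w6.npz"))
for z in(95,105,115,125): print(z,[np.linalg.norm(at(s,*a,z)-at(s,*b,z)) for a,b in(((232,138),(320,138)),((236,269),(316,269)),((232,138),(236,269)))])
s=snapshot("wrist"); np.savez("w7.npz",**s); im=s["img"][:,:,::-1].copy(); cv2.imwrite("pics/w7.png",im)
hsv=cv2.cvtColor(im,cv2.COLOR_BGR2HSV); m=cv2.inRange(hsv,(60,70,20),(95,255,200))
for c in cv2.findContours(m,0,2)[0]:
    if cv2.contourArea(c)<1000: continue
    r=cv2.minAreaRect(c); P=np.array([at(s,*p,8) for p in cv2.boxPoints(r)])
    e=[P[1]-P[0],P[2]-P[1]]; l=max(e,key=np.linalg.norm)
    print(r,"centre",P.mean(0),[np.linalg.norm(x) for x in e],np.degrees(np.arctan2(l[1],l[0]))%180)
plan(602,-320,181,110.3,step=50)
E
```

```text
time: 10.12
tool_pos: [585.2, -144.3, 381.1]
tcp_rot: [-179.8, -0.1, 105.9]
ft_force: [1.4, 0.7, 0.2]
finger_gap: 85.7
grip_force: 0.0
time: 10.62
tool_pos: [598.6, -282.0, 380.5]
tcp_rot: [-179.8, -0.2, 110.0]
ft_force: [-0.1, -0.2, -0.3]
finger_gap: 85.4
grip_force: 0.0
95 [np.float64(68.79350518437076), np.float64(71.74951244442212), np.float64(115.72294413861303)]
105 [np.float64(66.15172375523349), np.float64(68.99421557421147), np.float64(111.27899664776865)]
115 [np.float64(63.50994232609635), np.float64(66.23891870400071), np.float64(106.83504915692424)]
125 [np.float64(60.868160896958976), np.float64(63.48362183378985), np.float64(102.39110166607985)]
((267.5, 222.0), (72.0, 65.0), 90.0) centre [ 606.57 -335.25] [np.float64(70.03878068937918), np.float64(86.50419317819413)] 111.32646348077957
time 10.675 at [ 598.84 -280.55  380.98] [-179.84   -0.2   110.05] F [ 0.13  0.84 -0.08] gap 85.5 grip 0.0
-0.076 -0.021 0.400 0 0 -0.001
-0.076 -0.021 0.400 0 0 -0.001
-0.076 -0.021 0.400 0 0 -0.001
-0.076 -0.021 0.400 0 0 -0.001
-0.076 -0.021 0.400 0 0 -0.001
```

```bash
python3 - <<'E'
from h import *
s=dict(np.load("w7.npz")); im=s["img"].astype(int)
R,G,B=im[...,0],im[...,1],im[...,2]; m=(G>R*1.2)&(G>B*1.05)&(G>18); m[:,:190]=0;m[:,380:]=0
for r in range(140,320,12):
    c=np.where(m[r])[0]; print(r,(c.min(),c.max(),len(c)) if len(c) else None)
for c in (230,250,270,290,310):
    r=np.where(m[:,c])[0]; print("col",c,(r.min(),r.max(),len(r)) if len(r) else None)
E
```

```text
140 None
152 None
164 (np.int64(240), np.int64(292), 53)
176 (np.int64(232), np.int64(300), 68)
188 (np.int64(233), np.int64(300), 28)
200 (np.int64(233), np.int64(300), 29)
212 (np.int64(234), np.int64(300), 29)
224 (np.int64(234), np.int64(300), 30)
236 (np.int64(235), np.int64(299), 29)
248 (np.int64(236), np.int64(299), 28)
260 None
272 None
284 None
296 None
308 None
col 230 None
col 250 (np.int64(157), np.int64(258), 34)
col 270 (np.int64(157), np.int64(258), 34)
col 290 (np.int64(157), np.int64(258), 99)
col 310 None
```

```bash
python3 - <<'E'
from h import *
s=dict(np.load("w7.npz")); L,R=at(s,231.3,156.5,8),at(s,300.7,156.5,8); w=R-L; a=np.arctan2(w[1],w[0])+np.pi/2; u=np.array([np.cos(a),np.sin(a)])
l=at(s,236,248,8)-at(s,232.5,176,8); r=at(s,299.5,248,8)-at(s,300.5,176,8)
print(np.degrees(a),[np.degrees(np.arctan2(-x[1],-x[0])) for x in(l,r)],(L+R)/2-60*u,np.linalg.norm(w)); c=(L+R)/2-60*u
plan(c[0],c[1],181,110.3,step=50)
E
```

```text
109.99384371661722 [np.float64(110.23878441174), np.float64(110.57708055297037)] [ 600.53 -321.33] 72.60038333255115
time 10.675 at [ 598.84 -280.55  380.98] [-179.84   -0.2   110.05] F [ 0.13  0.84 -0.08] gap 85.5 grip 0.0
-0.078 -0.025 0.400 0 0 -0.001
-0.078 -0.025 0.400 0 0 -0.001
-0.078 -0.025 0.400 0 0 -0.001
-0.078 -0.025 0.400 0 0 -0.001
-0.078 -0.025 0.400 0 0 -0.001
```

```bash
python3 -m jog '-0.1 -0.02 0.4 0 0 0 -1;-0.1 -0.02 0.4 0 0 0 -1;-0.1 -0.02 0.4 0 0 0 -1;-0.08 -0.02 0.4 0 0 0 -1;0 -0.02 0.2 0 0 0 -1'; python3 -m jog '0 0 0 0 0 0 -1'; python3 - <<'E'
from h import *
plan(601,-320.7,183.5,110.3,n=1)
E
```

```text
time: 11.3
tool_pos: [602.0, -317.1, 200.0]
tcp_rot: [-179.8, -0.3, 110.2]
ft_force: [-0.3, -0.2, 0.6]
finger_gap: 85.3
grip_force: 0.0
time: 11.42
tool_pos: [602.3, -317.4, 201.7]
tcp_rot: [-179.8, -0.2, 110.2]
ft_force: [0.3, 0.4, 0.7]
finger_gap: 85.3
grip_force: 0.0
time 11.425 at [ 602.27 -317.37  201.7 ] [-179.84   -0.23  110.2 ] F [0.26 0.44 0.74] gap 85.3 grip 0.0
-0.027 -0.023 0.182 0 0 -0.002
```

```bash
python3 -m jog '-0.027 -0.02 0.18 0 0 0 -1;0 0 0 0 0 0 0.1;0 0 0 0 0 0 1;0 0 0 0 0 0 1;0 0 0 0 0 0 1' 90; python3 -m jog '0 0 0 0 0 0 1'; python3 -m jog '0 0 -0.4 0 0 0 1;0 0 -0.5 0 0 0 1;0 0 -0.5 0 0 0 1;0 0 -0.5 0 0 0 1;0 0 -0.2 0 0 0 1'; python3 - <<'E'
from h import *
t=sense(); s=snapshot("wrist"); np.savez("w8.npz",**s); im=s["img"].astype(int)
R,G,B=im[...,0],im[...,1],im[...,2]; m=((G>R*1.2)&(G>B*1.05)&(G>18))
for r in range(140,200,8):
    c=np.where(m[r,150:400])[0]+150; print(r,(c.min(),c.max(),len(c)) if len(c) else None)
for c in (210,250,300,340):
    r=np.where(m[100:380,c])[0]+100; print("col",c,r.min(),r.max())
plan(554,130.5,396,98.7,step=58)
E
```

```text
time: 12.05
tool_pos: [602.8, -322.4, 187.6]
tcp_rot: [179.9, 0.1, 110.2]
ft_force: [-0.3, 1.0, 5.1]
finger_gap: 54.2
grip_force: 97.0
time: 12.18
tool_pos: [602.8, -322.5, 187.6]
tcp_rot: [179.9, 0.1, 110.2]
ft_force: [0.0, 1.1, 5.9]
finger_gap: 53.2
grip_force: 97.1
time: 12.8
tool_pos: [602.7, -322.4, 400.0]
tcp_rot: [179.8, 0.2, 110.2]
ft_force: [0.1, -0.7, -2.0]
finger_gap: 53.6
grip_force: 96.3
140 None
148 (np.int64(193), np.int64(358), 166)
156 (np.int64(195), np.int64(357), 126)
164 (np.int64(195), np.int64(357), 131)
172 (np.int64(196), np.int64(356), 160)
180 (np.int64(196), np.int64(355), 157)
188 (np.int64(197), np.int64(355), 159)
196 (np.int64(198), np.int64(354), 157)
col 210 145 348
col 250 143 367
col 300 144 367
col 340 144 354
time 12.85 at [ 602.84 -322.5   401.27] [179.78   0.28 110.17] F [ 0.76 -0.78 -0.56] gap 53.6 grip 96.3
0.553 0.138 0.007 0 0 0.024
0.556 0.124 0.007 0 0 0.024
0.559 0.110 0.007 0 0 0.024
0.561 0.096 0.007 0 0 0.024
0.564 0.082 0.007 0 0 0.024
0.565 0.068 0.007 0 0 0.024
0.567 0.054 0.007 0 0 0.024
0.568 0.040 0.007 0 0 0.024
```

```bash
python3 -m jog '0.55 0.14 0 0 0 0.024 1;0.56 0.12 0 0 0 0.024 1;0.56 0.11 0 0 0 0.024 1;0.56 0.1 0 0 0 0.024 1;0.56 0.08 0 0 0 0.024 1'; python3 -m jog '0.56 0.07 0 0 0 0.024 1;0.56 0.05 0 0 0 0.024 1;0.3 0.03 0.1 0 0 0.024 1;0 0 0.2 0 0 0 1;0 0 0 0 0 0 1';  python3 - <<'E'
from h import *
plan(554,130.5,361.5,98.7,n=1)
t=sense(); s=snapshot("wrist"); np.savez("w9.npz",**s); im=s["img"].astype(int)
R,G,B=im[...,0],im[...,1],im[...,2]; m=((G>R*1.2)&(G>B*1.05)&(G>18))
for r in range(100,200,8):
    c=np.where(m[r,150:400])[0]+150; print(r,(c.min(),c.max(),len(c)) if len(c) else None)
for c in (210,250,300,340):
    r=np.where(m[100:380,c])[0]+100; print("col",c,r.min(),r.max())
hsv=cv2.cvtColor(s["img"],cv2.COLOR_RGB2HSV); b=cv2.inRange(hsv,(16,110,60),(26,255,255)); b[:, :200]=0; b[:,360:]=0; b[170:]=0
n,_,st,_=cv2.connectedComponentsWithStats(b)
print("brass",[list(x) for x in st[1:] if x[4]>150])
s0=dict(np.load("w6.npz")); hsv=cv2.cvtColor(s0["img"],cv2.COLOR_RGB2HSV); b=cv2.inRange(hsv,(16,110,60),(26,255,255)); b[:, :200]=0; b[:,360:]=0; b[310:]=0
n,_,st,_=cv2.connectedComponentsWithStats(b)
print("brass w6",[list(x) for x in st[1:] if x[4]>150])
E
```

```text
time: 13.48
tool_pos: [570.9, -37.4, 393.0]
tcp_rot: [-179.8, -0.1, 102.9]
ft_force: [0.2, 0.4, -3.2]
finger_gap: 53.5
grip_force: 96.2
time: 14.1
tool_pos: [556.3, 102.3, 361.6]
tcp_rot: [-179.6, 0.0, 98.7]
ft_force: [0.0, -0.3, -2.5]
finger_gap: 53.2
grip_force: 96.1
time 14.1 at [556.28 102.34 361.59] [-179.57    0.     98.68] F [ 0.02 -0.31 -2.46] gap 53.2 grip 96.1
0.282 0.020 0.001 0 0 -0.000
100 (np.int64(226), np.int64(344), 99)
108 (np.int64(226), np.int64(344), 119)
116 (np.int64(227), np.int64(343), 117)
124 (np.int64(227), np.int64(343), 115)
132 (np.int64(227), np.int64(342), 50)
140 (np.int64(228), np.int64(342), 49)
148 (np.int64(195), np.int64(358), 164)
156 (np.int64(194), np.int64(357), 128)
164 (np.int64(195), np.int64(357), 129)
172 (np.int64(196), np.int64(356), 161)
180 (np.int64(196), np.int64(355), 160)
188 (np.int64(197), np.int64(355), 159)
196 (np.int64(198), np.int64(354), 157)
col 210 144 348
col 250 100 367
col 300 100 367
col 340 101 354
brass [[np.int32(278), np.int32(1), np.int32(50), np.int32(4), np.int32(171)], [np.int32(243), np.int32(47), np.int32(75), np.int32(48), np.int32(3378)]]
brass w6 [[np.int32(334), np.int32(69), np.int32(26), np.int32(241), np.int32(3738)], [np.int32(239), np.int32(102), np.int32(63), np.int32(36), np.int32(2171)], [np.int32(200), np.int32(162), np.int32(12), np.int32(148), np.int32(863)], [np.int32(247), np.int32(275), np.int32(52), np.int32(34), np.int32(1742)]]
```

```bash
python3 - <<'E'
from h import *
s=dict(np.load("w9.npz")); P0=np.array([556.28,102.34,361.59]); a=np.radians(98.7); u=np.array([np.cos(a),np.sin(a)]); v=np.array([np.sin(a),-np.cos(a)])
def m(n,L,R,z):
    A,B=at(s,*L,z)-P0[:2],at(s,*R,z)-P0[:2]; c=(A+B)/2; print(n,"lat %.1f along %.1f width %.1f"%(c@v,c@u,np.linalg.norm(A-B)))
m("cover",(192.7,146),(358.5,146),P0[2]-187.6+8)
m("latched rim",(225.7,108),(344.3,108),115)
m("nose tip (54)",(242.5,95),(318,95),116)
s6=dict(np.load("w6.npz")); 
C=[(at(s6,*a,116)+at(s6,*b,116))/2 for a,b in(((239,138),(302,138)),((247,275),(299,275)))]
print("w6 catches",C,(C[0]+C[1])/2,np.linalg.norm(C[0]-C[1]))
E
```

```text
cover lat -1.3 along 60.6 width 74.8
latched rim lat 4.2 along 74.5 width 74.7
nose tip (54) lat 1.2 along 82.2 width 46.8
w6 catches [array([544.77, 183.85]), array([563.03,  73.26])] [553.9  128.56] 112.08771509962797
```

```bash
python3 -m jog '0.15 0.006 0 0 0 0 1;0.12 0.006 0 0 0 0 1;0 0 0 0 0 0 1;0 0 0 0 0 0 1'; python3 - <<'E'
from h import *
plan(553.4,130,331,98.7,n=1)
E
```

```text
time: 14.65
tool_pos: [554.7, 129.8, 366.5]
tcp_rot: [180.0, 0.0, 98.7]
ft_force: [-0.3, 0.1, -1.2]
finger_gap: 53.6
grip_force: 96.1
time 14.65 at [554.66 129.78 366.51] [179.97   0.01  98.67] F [-0.26  0.08 -1.21] gap 53.6 grip 96.1
0.004 -0.012 0.355 0 0 -0.000
```

```bash
python3 -m jog '0 -0.01 0.1 0 0 0 1;0 0 0.1 0 0 0 1;0 0 0.1 0 0 0 1;0 0 0.05 0 0 0 1;0 0 0 0 0 0 1'; python3 - <<'E'
from h import *
plan(553.4,130,331,98.7,n=1);print(sense()["wrist_torque"])
E
```

```text
time: 15.28
tool_pos: [553.4, 129.5, 330.4]
tcp_rot: [-179.9, -0.0, 98.6]
ft_force: [0.2, -0.4, -1.8]
finger_gap: 53.8
grip_force: 96.2
time 15.275 at [553.43 129.49 330.43] [-179.93   -0.     98.65] F [ 0.22 -0.38 -1.81] gap 53.8 grip 96.2
0.005 0.000 -0.006 0 0 -0.001
[-0.06 -0.03  0.01]
```

```bash
python3 -m jog '0 0 0.08 0 0 0 1;0 0 0.08 0 0 0 1;0 0 0.08 0 0 0 1;0 0 0.06 0 0 0 1;0 0 0 0 0 0 1'; python3 -m jog '0 0 0.05 0 0 0 1;0 0 0.04 0 0 0 1;0 0 0 0 0 0 1;0 0 0 0 0 0 1';  python3 - <<'E'
from h import *
plan(553.4,130,289.5,98.7,n=1);print(sense()["wrist_torque"])
E
```

```text
time: 15.9
tool_pos: [554.3, 129.7, 303.9]
tcp_rot: [179.8, 0.0, 98.7]
ft_force: [-5.5, -1.3, 13.3]
finger_gap: 53.4
grip_force: 98.2
time: 16.4
tool_pos: [554.3, 129.7, 294.5]
tcp_rot: [179.8, 0.0, 98.7]
ft_force: [-3.8, -1.0, 11.2]
finger_gap: 53.7
grip_force: 97.8
time 16.4 at [554.32 129.66 294.5 ] [179.82   0.01  98.65] F [-3.83 -0.99 11.2 ] gap 53.7 grip 97.8
0.005 -0.009 0.050 0 0 -0.001
[-0.22  1.02 -0.  ]
```

```bash
python3 -m jog '0 0 0.03 0 0 0 1;0 0 0.03 0 0 0 1;0 0 0 0 0 0 1;0 0 0 0 0 0 1';python3 -m jog '0 0 0 0 0 0 -1;0 0 0 0 0 0 -1;0 0 0 0 0 0 -1;0 0 0 0 0 0 -1'; python3 -m jog '0 0 -0.3 0 0 0 -1;0 0 -0.5 0 0 0 -1;0 0 -0.2 0 0 0 -1;0 0 0 0 0 0 -1';  python3 - <<'E'
from h import *
s=snapshot("wrist"); np.savez("w10.npz",**s); cv2.imwrite("pics/w10.png",s["img"][:,:,::-1]); s0=dict(np.load("w6.npz"))
for q in(s0,s):
    hsv=cv2.cvtColor(q["img"],cv2.COLOR_RGB2HSV); b=cv2.inRange(hsv,(16,110,60),(26,255,255)); b[:, :215]=0; b[:,320:]=0; b[315:]=0
    print([list(map(int,x)) for x in cv2.connectedComponentsWithStats(b)[2][1:] if x[4]>150], q["extrinsics"][:3,3])
    im=q["img"].astype(int);R,G,B=im[...,0],im[...,1],im[...,2]; m=((G>R*1.2)&(G>B*1.05)&(G>18))
    for r in (150,200,250):
        c=np.where(m[r,190:380])[0]+190; print(r,c.min(),c.max())
    for cc in(232,270,318):
        r=np.where(m[90:330,cc])[0]+90; print("col",cc,r.min(),r.max())
plan(552,230,480,98.7,step=55)
E
```

```text
time: 16.9
tool_pos: [554.3, 129.7, 288.9]
tcp_rot: [179.8, 0.0, 98.7]
ft_force: [-6.4, -1.2, 14.2]
finger_gap: 53.2
grip_force: 98.3
time: 17.4
tool_pos: [553.6, 129.5, 285.9]
tcp_rot: [-180.0, 0.0, 98.6]
ft_force: [0.1, 1.0, 0.1]
finger_gap: 85.7
grip_force: 0.0
time: 17.9
tool_pos: [554.2, 129.6, 387.9]
tcp_rot: [179.8, 0.0, 98.7]
ft_force: [-0.7, -0.2, -0.3]
finger_gap: 85.7
grip_force: 0.0
[[239, 102, 63, 36, 2171], [247, 275, 52, 34, 1742]] [543.11 213.5  355.41]
150 225 326
200 227 323
250 229 321
col 232 128 274
col 270 139 274
col 318 129 274
[[241, 99, 63, 36, 2143], [249, 272, 52, 34, 1713]] [541.97 211.28 357.38]
150 225 326
200 228 323
250 230 321
col 232 125 271
col 270 136 271
col 318 126 271
time 17.95 at [553.65 129.54 385.83] [179.98   0.    98.65] F [-0.48 -0.45 -1.63] gap 85.3 grip 0.0
0.332 0.045 -0.314 0 0 -0.000
0.332 0.045 -0.314 0 0 -0.000
0.332 0.045 -0.314 0 0 -0.000
```

```bash
python3 -m jog '0 0 -0.5 0 0 0 1;0 0 -0.5 0 0 0 1;0 0 -0.5 0 0 0 1;0 0 -0.3 0 0 0 1;0 0 0 0 0 0 1' 60; python3 - <<'E'
from h import *
s=dict(np.load("top0.npz")); a=np.radians(98.7); u=np.array([np.cos(a),np.sin(a)]); A=np.array([553.5,131.5])
for th in(1.7,1.8,1.9,2.0):
    p=A+u*(97-187*np.cos(th)); print(th,p,168+187*np.sin(th),(np.array(proj(s,[*p,168+187*np.sin(th)]))-[170,165])*5, "seen (50,208)")
b=A+u*230; plan(b[0],b[1],566,98.7,step=58); print(sense()["joint_pos"])
E
```

```text
time: 18.58
tool_pos: [554.0, 129.6, 567.0]
tcp_rot: [179.9, 0.0, 98.6]
ft_force: [0.3, -0.1, -0.5]
finger_gap: 0.0
grip_force: 0.0
1.7 [535.18 251.2 ] 353.4413195546116 [130.34 189.66] seen (50,208)
1.8 [532.4  269.38] 350.1095069742225 [ 94.47 195.39] seen (50,208)
1.9 [529.68 287.14] 344.9581163975465 [ 60.59 201.34] seen (50,208)
2.0 [527.06 304.31] 338.0386188164025 [ 29.16 207.41] seen (50,208)
time 18.575 at [554.   129.58 566.97] [179.89   0.    98.65] F [ 0.34 -0.08 -0.48] gap 0.0 grip 0.0
0.580 -0.001 0.002 0 0 -0.000
0.580 -0.001 0.002 0 0 -0.000
0.580 -0.001 0.002 0 0 -0.000
0.580 -0.001 0.002 0 0 -0.000
[  8.     2.18  74.09  -0.   103.62  -0.65]
```

Guard ≈1.93 rad, edge near y=293, z≈343. Go over it, then down behind.

```bash
python3 -m jog '0.58 0 0 0 0 0 1;0.58 0 0 0 0 0 1;0.58 0 0 0 0 0 1;0.58 0 0 0 0 0 1;0 0 0 0 0 0 1'; python3 - <<'E'
from h import *
a=np.radians(98.7); u=np.array([np.cos(a),np.sin(a)]); A=np.array([553.5,131.5])
b=A+u*230; plan(b[0],b[1],473,98.7,n=2); print(sense()["joint_pos"])
E
```

```text
time: 19.2
tool_pos: [517.6, 362.9, 561.1]
tcp_rot: [-179.6, 0.1, 99.0]
ft_force: [-0.0, 0.3, 0.1]
finger_gap: -0.1
grip_force: 0.0
time 19.2 at [517.62 362.94 561.12] [-179.62    0.09   98.95] F [-0.03  0.28  0.14] gap -0.1 grip 0.0
-0.021 0.002 0.441 0 0 0.002
-0.021 0.002 0.441 0 0 0.002
[ 30.37  12.44  63.58   0.06 104.37  21.44]
```

```bash
python3 -m jog '-0.02 0 0.44 0 0 0 1;-0.02 0 0.44 0 0 0 1;-0.3 0 0 0 0 0 1;-0.3 0 0 0 0 0 1;-0.3 0 0 0 0 0 1'; python3 -m jog '-0.3 0 0 0 0 0 1;-0.3 0 0 0 0 0 1;-0.3 0 0 0 0 0 1;-0.3 0 0 0 0 0 1'; python3 - <<'E'
from h import *
a=np.radians(98.7); u=np.array([np.cos(a),np.sin(a)]); A=np.array([553.5,131.5])
print("along",(sense()["tool_pos"][:2]-A)@u)
b=A; plan(b[0],b[1],440,98.7,n=2)
E
```

```text
time: 19.82
tool_pos: [532.8, 264.4, 475.1]
tcp_rot: [-179.8, 0.0, 98.6]
ft_force: [0.6, 0.8, 0.8]
finger_gap: 0.5
grip_force: 0.0
time: 20.32
tool_pos: [550.7, 145.6, 475.1]
tcp_rot: [-179.8, 0.0, 98.6]
ft_force: [-0.3, 1.1, -0.2]
finger_gap: -0.5
grip_force: 0.4
along 14.402966447648527
time 20.325 at [550.66 145.64 475.11] [-179.76    0.     98.61] F [-0.25  1.12 -0.16] gap -0.5 grip 0.4
-0.072 0.003 0.176 0 0 -0.001
-0.072 0.003 0.176 0 0 -0.001
```

```bash
cat >> h.py <<'E'
def yel():
    a=np.radians(98.7); u=np.array([np.cos(a),np.sin(a)]); A=np.array([553.5,131.5])
    s=snapshot("scene"); hsv=cv2.cvtColor(s["img"],cv2.COLOR_RGB2HSV); b=cv2.inRange(hsv,(22,150,90),(32,255,255)); b[:,:190]=0
    n,_,st,ce=cv2.connectedComponentsWithStats(b); print("yellow",[(c.round(),int(x[4])) for c,x in zip(ce[1:],st[1:]) if x[4]>15])
    for th in(1.9,1.2,1.0,.8,.6,.4,.2,.1,0): print(th,np.round(proj(s,[*(A+u*(97-187*np.cos(th))),168+187*np.sin(th)])),end=" ")
    print()
    return s
E
python3 - <<'E'
from h import *
yel()
E
```

```text
yellow [(array([550., 152.]), 538), (array([283., 175.]), 39)]
1.9 [341. 192.] 1.2 [301. 171.] 1.0 [291. 170.] 0.8 [283. 173.] 0.6 [277. 178.] 0.4 [272. 184.] 0.2 [269. 192.] 0.1 [269. 197.] 0 [268. 201.]
```

```bash
python3 -m jog '-0.15 0 0.23 0 0 0 1;-0.15 0 0.23 0 0 0 1;-0.1 0 0.2 0 0 0 1;-0.09 0 0.22 0 0 0 1;0 0 0 0 0 0 1'; python3 -m jog '-0.04 0 0.2 0 0 0 1;-0.03 0 0.18 0 0 0 1;0 0 0 0 0 0 1'; python3 - <<'E'
from h import *
t=sense(); print(t["tool_pos"],t["ft_force"]); yel()
E
```

```text
time: 21.0
tool_pos: [557.4, 98.1, 386.5]
tcp_rot: [-179.7, -0.0, 98.6]
ft_force: [0.8, -0.3, -0.5]
finger_gap: 0.0
grip_force: 0.0
time: 21.38
tool_pos: [558.6, 91.9, 349.6]
tcp_rot: [-179.8, -0.0, 98.6]
ft_force: [-0.5, 0.1, 0.2]
finger_gap: -0.3
grip_force: 0.0
[558.58  91.88 349.65] [-0.45  0.13  0.23]
yellow [(array([550., 152.]), 534), (array([263., 203.]), 37)]
1.9 [341. 192.] 1.2 [301. 171.] 1.0 [291. 170.] 0.8 [283. 173.] 0.6 [277. 178.] 0.4 [272. 184.] 0.2 [269. 192.] 0.1 [269. 197.] 0 [268. 201.]
```

Nearly shut; press down gently until a contact force shows.

```bash
python3 -m jog '0 0 0.05 0 0 0 1;0 0 0.03 0 0 0 1;0 0 0 0 0 0 1;0 0 0 0 0 0 1'; python3 -m jog '0 0 0.02 0 0 0 1;0 0 0.02 0 0 0 1;0 0 0 0 0 0 1'
```

```text
time: 21.92
tool_pos: [559.4, 92.0, 344.4]
tcp_rot: [180.0, 0.0, 98.7]
ft_force: [0.4, 0.2, 0.5]
finger_gap: -0.1
grip_force: 0.0
time: 22.3
tool_pos: [559.5, 92.0, 343.2]
tcp_rot: [179.9, 0.0, 98.7]
ft_force: [-9.2, -0.3, 17.8]
finger_gap: -0.5
grip_force: 9.2
```

```bash
python3 -m jog '0 0 -0.1 0 0 0 1;0 0 -0.5 0 0 0 1;0 0 -0.5 0 0 0 1;0 0 -0.5 0 0 0 1;0 0 0 0 0 0 1'; python3 -m jog '-0.4 0 0 0 0 0 1;-0.5 0 0 0 0 0 1;-0.5 0 0 0 0 0 1;-0.4 0 0 0 0 0 1;0 0 0 0 0 0 1'; python3 - <<'E'
from h import *
s=yel(); cv2.imwrite("pics/s9.png",s["img"][:,:,::-1])
s=snapshot("top"); np.savez("t9.npz",**s); hsv=cv2.cvtColor(s["img"],cv2.COLOR_RGB2HSV); b=cv2.inRange(hsv,(22,150,90),(32,255,255)); b[:165]=0
n,_,st,ce=cv2.connectedComponentsWithStats(b); print([(list(map(int,x)),c) for c,x in zip(ce[1:],st[1:]) if x[4]>15])
a=np.radians(98.7); u=np.array([np.cos(a),np.sin(a)]); A=np.array([553.5,131.5])
for th in(0,.1,.2): print(th,proj(s,[*(A+u*(97-187*np.cos(th))),168+187*np.sin(th)]))
print(sense()["ft_force"])
E
```

```text
time: 22.92
tool_pos: [559.8, 92.0, 506.3]
tcp_rot: [179.4, 0.0, 98.6]
ft_force: [0.5, 0.1, 0.2]
finger_gap: -0.0
grip_force: 0.0
time: 23.55
tool_pos: [586.4, -88.7, 498.6]
tcp_rot: [-179.9, -0.0, 98.4]
ft_force: [-0.1, 1.1, 0.5]
finger_gap: 0.1
grip_force: 0.0
yellow [(array([550., 152.]), 535), (array([268., 200.]), 81)]
1.9 [341. 192.] 1.2 [301. 171.] 1.0 [291. 170.] 0.8 [283. 173.] 0.6 [277. 178.] 0.4 [272. 184.] 0.2 [269. 192.] 0.1 [269. 197.] 0 [268. 201.] 
[([277, 184, 8, 33, 142], array([280.75, 199.77]))]
0 (np.float64(281.2852487845283), np.float64(199.9778939789534))
0.1 (np.float64(281.0037611546556), np.float64(199.2832942012925))
0.2 (np.float64(280.0572413211257), np.float64(198.66174974092533))
[-0.45 -0.24  0.19]
```

Guard shut (strip at (268,200), predicted (268,201) for 0 rad, and the press met a hard stop at 170 mm). Handing in.

```bash
python3 -c "
from bench import *
print(hand_in())"
```

```text
the job is handed in; nothing more can be done
None
```

I loaded both green covers and latched them in the magazine, shut the guard flap, and handed the job in at about 23.6 s of the 72 s allowed; `hand_in()` gave no verdict, so the pass is unconfirmed. After each cover was let go, the wrist camera showed both catches over its rim. The guard strip sits where zero angle predicts, and I meant nothing else to move but did not check it afterwards.

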